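# Turn a heating block in a quick-release vice to bring its tube wells up

## Robot

A 7-joint arm with a two-finger parallel gripper is mounted at the origin on a cart in front of the work surface, level with it; the furniture and walls round the work are solid. World frame = base frame: x ahead of the robot, y to its left, z up, the work surface at z = 0. Lengths are in m, angles in degrees, forces in N, time in s.
With the tool pointing down it reaches from about 0.4 to 0.925 m from the base axis. Payload 5.6 kg.
Tool frame: the origin (TCP) lies at the very end of the fingers, on their centre line; the grasp point (between the pads) lies 19 mm behind it; z points along the fingers, y is the line along which they close (so a half turn about z gives the same grasp; the last joint's range is limited). The gripper opens to 85 mm and grips with 20 to 120 N. Pads are 22 mm wide; open, the fingers measure 114 mm over their backs; the gripper's body (76 mm by 85 mm) begins 54 mm behind the grasp point. The pads swing forward as they close: fully open they stand 13 mm farther back than shut.
Start: joints at [64.63, 26.786, -0.665, 91.828, 0.344, 61.387, -3.226], TCP at [0.253, -0.599, 0.231] pointing down, gripper open.
Joint ranges: [-144.91, 144.91], [-17.63, 115.5], [-89.93, 88.59], [15.96, 139.68], [-74.01, 254.01], [8.47, 105.57], [-167.45, 167.45]. Speed limits (degrees/s): [147.25, 147.25, 180, 180, 180, 180, 180].

## Interface

Orientations are given as a 3x3 rotation matrix whose columns are the frame's x, y, z axes.
In Python, from station import bot, eyes gives the robot as it stands. The module is installed in compiled form; this text tells all that it offers.
- The arm moves only by the shell command python3 -m inch 'ROWS' [FORCE]. ROWS is JSON, one flat list of numbers, 7 for each row, row after row: the shift along the tool's x, y, z each as a share of 0.15 m, from -1 to 1, then the turn, a rotation vector about the tool's x, y, z each as a share of pi rad, from -1 to 1, then the opening, from 0 (shut) to 1 (fully open). A call has 1 to 8 rows; each row is the pose to reach, as a shift and turn from the pose commanded when the call began, along the tool's axes at that moment, turning the shorter way round; what a row does not reach only later rows make up. A row lasts 1/8 s, in which the tool goes at most 62.5 mm and 10.7 degrees, less where a joint would pass 70% of its speed; a pose out of reach is approached as far as the arm can. A call with a number of a shift or a turn outside -1 to 1 is refused whole. A call with a gripper value outside its range is refused whole. The fingers move at their own pace and stop on an object; FORCE is the grip in N (left out, the last holds). Time passes only in rows, so rows that repeat a pose let the fingers close. It gives the time, the measured TCP pose, the force, the opening and the grip force at its end, in the units of the state.
- bot.read_state(): the state, without advancing time (a new reading comes with each control period).
- eyes.grab_frame(name): name is "scene" or "top"; returns the picture (384x512x3 uint8, blue, green, red); there is no depth.
- eyes.camera_model(name): a dict with "K" (3x3 intrinsics, pixels), "R" (3x3) and "t" (3): a world point X has camera coordinates R X + t. Camera axes: x right, y down, z forward; pixel columns grow to the right and rows downward; lengths in m; the calibration is good to about 2 mm. A picture is of the moment at which its call begins. camera_model takes no time and is no camera call.
- bot.close_job(): hands the job in; it is judged then, once.
The state is a dict: "time_s": time; "joint_pos": joint angles; "joint_vel": joint speeds; "effort": joint torques, N m; "tool_pos": TCP position; "orientation": TCP orientation; "ft_force": force on the tool from outside, world axes, zero at the start; "torque": the same for the moment, N m; "gripper_width": finger opening in m; "gripper_force": force on a finger pad.
Only numpy, scipy, OpenCV 4.12 (cv2) and the standard library are available. Lean on these libraries where they do the work, as an engineer would, in place of code of your own. Each camera call takes 0.05 s, during which the arm holds its last target. There are 200 camera calls.

## Task

The sensor hole on the side of the aluminium heating block is done; next its nine tube wells have to be brushed out. Swing the vice's lever all the way open so that it stays open, turn the block so that the wells face straight up, set it flat on the vice bed near the middle of the jaws, and swing the lever back so that the sprung jaw clamps it. Leave the brush, the beaker and the brown bottle as they are.

Things in the scene. Friction and masses are not known exactly. Their poses are not given: they have to be found in the camera images.
- vice: blue vice fixed to the worktop, 64 mm high, foot 88 x 236 mm. Origin on the worktop under the clamping place. Local y: clamping direction; z up. Fixed jaw's face at y = +30 mm, facing -y; foot ends at y = +77. Bed: 36 mm above the worktop, 54 mm wide in x. Jaws: 55 mm wide in x, tops 64 mm above the worktop. Lever pedestal at y -91 to -145, 62 mm high
- sliding_jaw: sliding jaw, blue with a steel face, pressed to the fixed jaw by a spring (about 20 N), drawn back along the vice's -y by lever and link. Its origin is at the vice's origin when the jaws are 36 mm apart and moves along the vice's -y as they open; gap = 36 mm plus that shift, 67 mm with the lever fully open
- clamp_lever (a joint): lever angle about its vertical pivot, rad: 0 points 1.75 rad from the vice's -y towards its +x (jaws 36 mm apart); grows clockwise seen from above to the stop at 2.0 (open). Opening takes up to 6 N at the knob; past dead centre at 1.75 (lever along the vice's -y) it stays open, below that the spring shuts it. Gap 44 mm at 0.25, 60 mm at 0.88
- lever_knob (a point): middle of the grip of the black upright knob on the lever's end, 25 mm diameter, 43 mm tall (20 mm up and 23 mm down from here to the lever arm). It moves on a circle of 110 mm radius about the pivot, about 95 mm above the worktop
- lever_pivot (a point): point on the lever's vertical pivot axis at the height of the knob's middle
- bed_centre (a point): middle of the clamping place on the vice's bed, 36 mm above the worktop; axes as the vice
- heating_block: loose aluminium heating block, 62 x 44 x 60 mm along local x, y, z, about 0.4 kg. Nine round wells (13 mm) open on its +y face (62 x 60 mm); a single brass-rimmed sensor hole is on its +z face, up at the start. Origin: centre of its -z face. At the start it is clamped with y across the jaws (44 mm), wells against the fixed jaw
- block_centre (a point): centre of the heating block, axes as the block
- well_face (a point): centre of the face with the nine wells, 22 mm from the block's centre along its local +y
- brush: loose brush with a red handle, 130 mm long, 13 mm thick, lying on the worktop; leave it alone
- beaker: loose glass beaker, 58 mm wide, 71 mm tall; origin at the centre of its foot; leave it alone
- amber_bottle: loose brown glass bottle with black cap, 58 mm wide, 127 mm tall; origin at the centre of its foot; leave it alone
There are look-alikes about, which are no part of the job. What is shaped like the heating_block but turquoise is not meant.

How it is judged (in metres and radians):
On the way, in this order (a step that is already met when the one before it is completed fails the run):
1. the lever is swung open past dead centre (value of joint clamp_lever above 1.77 rad), for 0.2 s.
2. the block is on the bed between the open jaws, wells up (value of joint clamp_lever above 1.75 rad and angle between heating_block's own y axis and vertical below 0.1 rad and z of well_face in the frame of bed_centre between 0.04 and 0.048 m and horizontal distance between well_face and bed_centre below 0.025 m), for 0.2 s.
At the end, for the whole second after the job is handed in: block on the vice bed, wells up (0.06 rad), well face 44 mm (2.5) above the bed, within 15 mm of the middle along the jaws and 4 mm across, clamped by the sliding jaw with over 8 N, lever back (below 1.15 rad), at rest; brush, beaker and brown bottle within 30 mm of their start (angle between heating_block's own y axis and vertical below 0.06 rad and z of well_face in the frame of bed_centre between 0.0415 and 0.0465 m and x of well_face in the frame of bed_centre between -0.015 and 0.015 m and y of well_face in the frame of bed_centre between -0.004 and 0.004 m and contact force between heating_block and sliding_jaw above 8 N and value of joint clamp_lever below 1.15 rad and linear speed of heating_block below 0.02 m/s and distance of each of brush, beaker, amber_bottle from where it was at the start of the episode below 0.03 m); the robot touches nothing.
It fails at once if the beaker or the brown bottle is tipped over, or one of the bystanders is knocked away (angle between any of beaker, amber_bottle's own z axis and vertical above 0.5 rad or distance of any of brush, beaker, amber_bottle from where it was at the start of the episode above 0.06 m).
It also fails if it takes over 72 s, if anything falls off the work surface, if the arm or the gripper's body presses on something with over 40 N, if the wrist force passes 120 N, or if a joint passes its speed limit or range.

## Working session

There is one attempt and no reset: what is moved stays moved. The work goes in short steps, Python scripts to look and compute and a shell command to move; the robot and the scene stay as the last step left them, time stands still between calls to the robot, and variables do not carry over. Pictures are saved under pics/ and viewed, at most 10 in all, crops included, and the job is handed in when it is done.

```bash
mkdir -p pics
python3 - <<'E'
from station import bot, eyes
import cv2, numpy as np
for n in("scene","top"):
    f=eyes.grab_frame(n); cv2.imwrite(f"pics/{n}0.png",f); cv2.imwrite(f"pics/{n}0b.png",cv2.resize(f,(800,600),interpolation=cv2.INTER_CUBIC))
    m=eyes.camera_model(n); print(n,{k:np.round(v,4).tolist() for k,v in m.items()}, (-np.array(m["R"]).T@m["t"]).round(3))
s=bot.read_state(); print(s)
E
```

```text
scene {'K': [[370.5382, 0.0, 254.2006], [0.0, 370.5382, 199.072], [0.0, 0.0, 1.0]], 'R': [[-0.8169, -0.5765, 0.019], [-0.2901, 0.3822, -0.8773], [0.4985, -0.7222, -0.4795]], 't': [0.5222, 0.2105, 0.6931]} [0.142 0.721 0.507]
top {'K': [[377.0622, 0.0, 258.218], [0.0, 377.0622, 186.9067], [0.0, 0.0, 1.0]], 'R': [[-0.0056, -0.9997, 0.0222], [-0.9857, 0.0018, -0.1688], [0.1687, -0.0228, -0.9854]], 't': [0.1102, 0.5558, 0.8628]} [0.403 0.129 0.942]
{'time_s': 0.1, 'joint_pos': array([64.6304646 , 26.83028944, -0.66271137, 91.87791614,  0.3441649 ,
       61.38422574, -3.22767771]), 'joint_vel': array([ 0.12295734, -0.0988254 ,  0.04073974, -0.05396507,  0.09089071,
        0.00703592, -0.02548849]), 'effort': array([ 7.16516133e-04, -5.33513975e+01,  2.13901000e-02, -2.51965392e+01,
        1.14775531e-02,  4.30121290e-03,  3.25804706e-05]), 'tool_pos': array([ 0.25271067, -0.5983124 ,  0.23042467]), 'orientation': array([[ 9.21195270e-01,  3.89099896e-01, -7.38415303e-04],
       [ 3.89100572e-01, -9.21194222e-01,  1.39633471e-03],
       [-1.36910222e-04, -1.57361474e-03, -9.99998752e-01]]), 'ft_force': array([-0.21974011, -0.05531212, -0.55179017]), 'torque': array([-0.00474269,  0.03870896, -0.02648473]), 'gripper_force': 0.0, 'gripper_width': 0.08548304899414222}
```

View pics/scene0b.png

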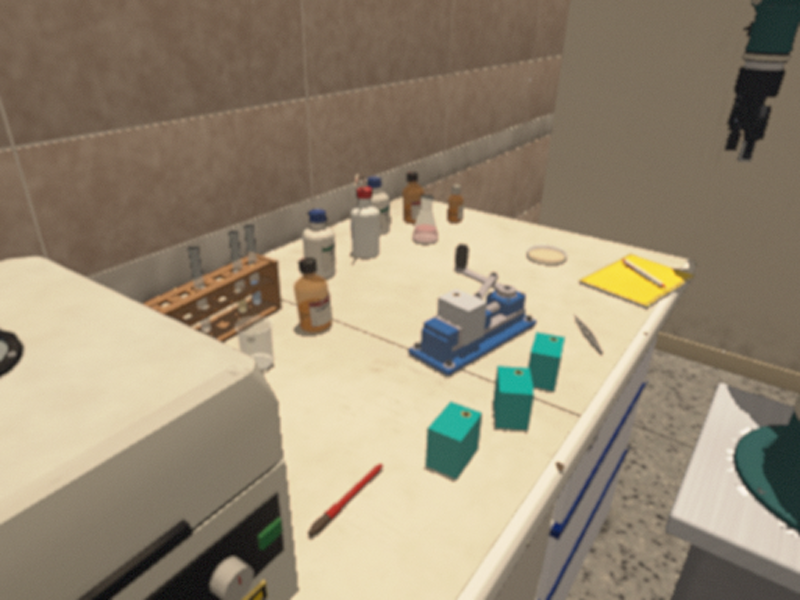

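View pics/top0b.png

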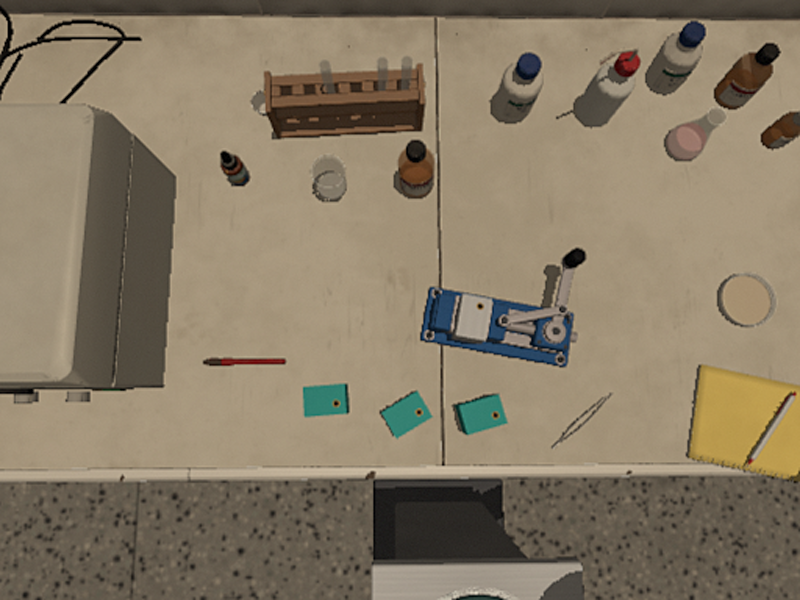

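The scene shows one aluminium block, clamped in the blue vice: top (480,315), scene (462,318). Three turquoise look-alikes stand at top (326,400), (406,413) and (482,414). Only the grey block fits the text. I'll enlarge the vice in both views to confirm this and pick points.

Run:
```python
import cv2
for n,(x,y,w,h,k) in {"top":(264,150,120,90,6),"scene":(256,150,100,92,6)}.items():
    c=cv2.imread(f"pics/{n}0.png")[y:y+h,x:x+w]; c=cv2.resize(c,None,fx=k,fy=k,interpolation=cv2.INTER_CUBIC)
    for i in range(0,w,10): cv2.putText(c,str(x+i),(i*k,10),0,.35,(0,0,255),1); cv2.line(c,(i*k,12),(i*k,18),(0,0,255),1)
    for i in range(0,h,10): cv2.putText(c,str(y+i),(0,i*k+4),0,.35,(0,0,255),1)
    cv2.imwrite(f"pics/{n}0c.png",c)
```

```text
(no output)
```

View pics/top0c.png

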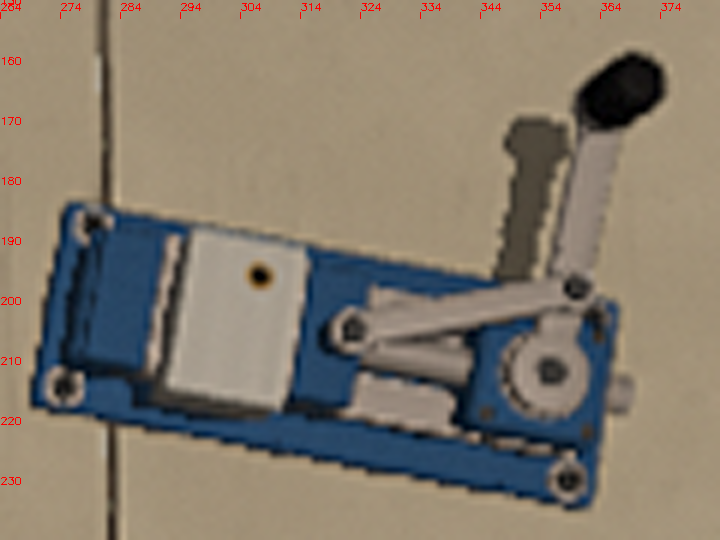

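View pics/scene0c.png

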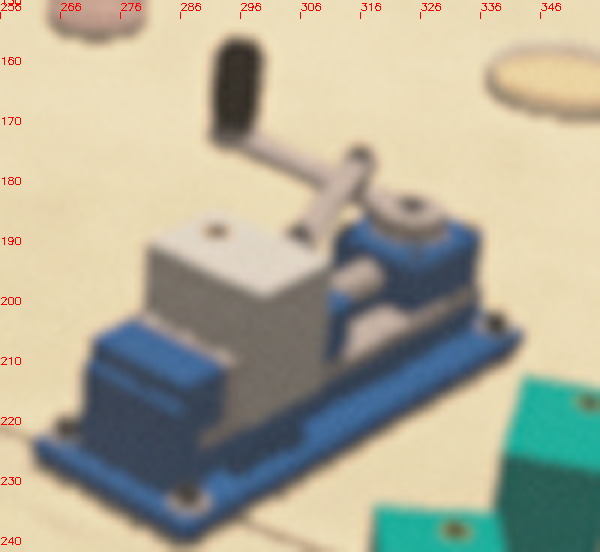

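The crops confirm the target: a plain grey block with a brass-rimmed hole, clamped in the vice (top crop (240,320), scene crop (240,300)). The knob is at top crop (621,92), scene crop (237,88). I'll triangulate these points.

```bash
cat > h.py <<'E'
import numpy as np, cv2
from station import bot, eyes
def P(n):
    m=eyes.camera_model(n); return np.array(m["K"])@np.c_[m["R"],m["t"]]
def tri(a,b):
    X=cv2.triangulatePoints(P("top"),P("scene"),np.float64(a).reshape(2,1),np.float64(b).reshape(2,1))[:,0]; return X[:3]/X[3]
def proj(n,X):
    x=P(n)@np.r_[X,1]; return x[:2]/x[2]
def ray(n,uv,z):  # world point at height z
    p=P(n); A=np.c_[p[:,0],p[:,1],-np.r_[uv,1]]; s=np.linalg.solve(A,-(p[:,2]*z+p[:,3])); return np.r_[s[:2],z]
E
python3 - <<'E'
from h import *
T=lambda c:(np.array(c)+.5)/6-.5+[264,150]; S=lambda c:(np.array(c)+.5)/6-.5+[256,150]
pts=dict(b_pp=((192,228),(145,247)),b_pm=((310,245),(205,215)),b_mm=((280,413),(335,258)),b_mp=((162,390),(265,298)),
hole=((260,275),(216,230)),knobmid=((621,92),(237,88)),pivot=((550,372),(410,205)),sTL=((93,223),(68,428)),sBL=((64,387),(188,497)),sBR=((568,480),(496,323)),
f_pp=((68,205),(38,448)),f_mp=((33,405),(184,540)),f_mm=((590,507),(520,338)))
r={}
for k,(a,b) in pts.items():
    X=tri(T(a),S(b)); r[k]=X; print(k,X.round(4),(proj("top",X)-T(a)).round(1))
c=sum(r[k] for k in("b_pp","b_pm","b_mm","b_mp"))/4; print("block top c",c.round(4))
for a,b in(("b_mp","b_pp"),("b_mm","b_pm"),("b_pm","b_pp"),("b_mm","b_mp"),("f_mm","f_mp"),("f_mp","f_pp"),("sBR","sBL")):
    d=r[b]-r[a]; print(a,b,np.linalg.norm(d).round(4),np.degrees(np.arctan2(d[1],d[0])).round(2))
E
```

```text
b_pp [0.5472 0.024  0.0925] [-0.1 -0.3]
b_pm [ 0.5427 -0.0206  0.0904] [-0.5 -1. ]
b_mm [ 0.4766 -0.0068  0.097 ] [-0.2 -0.5]
b_mp [0.4849 0.0369 0.0951] [-0.1 -0.2]
hole [ 0.5286 -0.001   0.0958] [-0.2 -0.3]
knobmid [ 0.6004 -0.1443  0.0913] [-0.1 -0.2]
pivot [ 0.494  -0.1164  0.0724] [-0.2 -0.4]
sTL [0.5617 0.0554 0.0162] [0. 0.]
sBL [0.4944 0.0688 0.0158] [-0.2 -0.4]
sBR [ 0.4551 -0.1377  0.0159] [-0.1 -0.2]
f_pp [0.5704 0.065  0.0079] [0.1 0.1]
f_mp [0.4881 0.081  0.0046] [-0.2 -0.4]
f_mm [ 0.4455 -0.1487  0.0062] [-0.3 -0.7]
block top c [0.5129 0.0084 0.0937]
b_mp b_pp 0.0637 -11.71
b_mm b_pm 0.0678 -11.8
b_pm b_pp 0.0448 84.15
b_mm b_mp 0.0445 79.22
f_mm f_mp 0.2337 79.51
f_mp f_pp 0.084 -11.04
sBR sBL 0.2102 79.22
```

```bash
cat >> h.py <<'E'
from scipy.spatial.transform import Rotation as Ro
A=np.radians(-10.9); VX=np.array([np.cos(A),np.sin(A),0]); VY=np.array([-np.sin(A),np.cos(A),0]); Z=np.array([0,0,1.])
V0=np.array([.514,-.001,0]); PIV=np.array([.494,-.116,0])
def knob(a,z=.083):
    w=np.radians(-100.9)+1.75-a; return PIV+.11*np.array([np.cos(w),np.sin(w),0])+[0,0,z], w
def frame(zax,yax):
    return np.c_[np.cross(yax,zax),yax,zax]
def down(yaw): # tool down with tool y at yaw (rad)
    return frame(-Z,np.array([np.cos(yaw),np.sin(yaw),0]))
def cur():
    s=bot.read_state(); return np.array(s["tool_pos"]),np.array(s["orientation"]),s
class Plan:
    def __init__(s): s.p,s.R,_=cur()
    def rel(s,p,R):
        return np.r_[s.R.T@(np.array(p)-s.p)/.15, Ro.from_matrix(s.R.T@R).as_rotvec()/np.pi]
    def go(s,p,R,w,extra=1):
        r=s.rel(p,R); k=int(np.ceil(np.abs(r[:3]).max()/.98)) or 1
        rv=Ro.from_matrix(s.R.T@R); ang=np.degrees(rv.magnitude()); k=max(k,int(np.ceil(ang/65)))
        p0,R0=s.p,s.R
        for i in range(1,k+1):
            q=p0+(p-p0)*i/k; Q=R0@Ro.from_rotvec(rv.as_rotvec()*i/k).as_matrix(); r=s.rel(q,Q)
            n=int(np.ceil(max(np.linalg.norm(q-s.p)/.058,ang/k/10)))+(extra if i==k else 0)
            print(f"{n}x",",".join("%g"%v for v in r.round(3)),",",w); s.p,s.R=q,Q
    def path(s,l):  # list of (p,R,w), <=8, one call
        print("path"); 
        for p,R,w in l: print("  ",",".join("%g"%v for v in s.rel(p,R).round(3)),",",w,end=",\n")
        s.p,s.R=l[-1][0],l[-1][1]
E
python3 - <<'E'
from h import *
P_=Plan(); k,w=knob(.25); R=down(w+np.pi/2); print(k,np.degrees(w))
P_.go(k+[0,0,.11],R,1); P_.go(k,R,1)
E
```

```text
[ 0.60027351 -0.1443891   0.083     ] -14.956330730376525
4x 0.828,-0.471,0.063,-0,-0,-0.197 , 1
4x 0.948,0.098,0.063,-0,-0,-0.197 , 1
4x 0.715,0.63,0.062,-0,-0,-0.197 , 1
5x 0.215,0.928,0.062,-0,-0,-0.197 , 1
3x 0,0,0.733,-0,-0,0 , 1
```

```bash
python3 -m inch '[0.828,-0.471,0.063,0,0,-0.197,1,0.828,-0.471,0.063,0,0,-0.197,1,0.828,-0.471,0.063,0,0,-0.197,1,0.828,-0.471,0.063,0,0,-0.197,1]' 40 | head -3
python3 -m inch '[0.948,0.098,0.063,0,0,-0.197,1,0.948,0.098,0.063,0,0,-0.197,1,0.948,0.098,0.063,0,0,-0.197,1,0.948,0.098,0.063,0,0,-0.197,1]' >/dev/null
python3 -m inch '[0.715,0.63,0.062,0,0,-0.197,1,0.715,0.63,0.062,0,0,-0.197,1,0.715,0.63,0.062,0,0,-0.197,1,0.715,0.63,0.062,0,0,-0.197,1]' >/dev/null
python3 -m inch '[0.215,0.928,0.062,0,0,-0.197,1,0.215,0.928,0.062,0,0,-0.197,1,0.215,0.928,0.062,0,0,-0.197,1,0.215,0.928,0.062,0,0,-0.197,1,0.215,0.928,0.062,0,0,-0.197,1]'
python3 - <<'E'
from h import *
for n in("scene","top"): cv2.imwrite(f"pics/{n}1.png",eyes.grab_frame(n))
P_=Plan(); k,w=knob(.25); R=down(w+np.pi/2)
P_.go(k,R,1)
E
```

```text
time_s: 0.6
tool_pos: [0.3417, -0.483, 0.2215]
orientation: [[0.518, 0.855, 0.0], [0.855, -0.518, 0.001], [0.001, -0.001, -1.0]]
time_s: 2.22
tool_pos: [0.6012, -0.1455, 0.1931]
orientation: [[-0.965, 0.264, -0.001], [0.264, 0.965, 0.0], [0.001, 0.0, -1.0]]
ft_force: [-0.6, 0.2, 0.2]
gripper_width: 0.0855
gripper_force: 0.0
3x 0.008,0.01,0.736,-0,-0,-0.002 , 1
```

```bash
python3 -m inch '[0.008,0.01,0.4,0,0,-0.002,1,0.008,0.01,0.736,0,0,-0.002,1,0.008,0.01,0.736,0,0,-0.002,1,0.008,0.01,0.736,0,0,-0.002,1]' 
python3 -m inch '[0,0,0,0,0,0,0,0,0,0,0,0,0,0,0,0,0,0,0,0,0,0,0,0,0,0,0,0]' 40
python3 - <<'E'
from h import *
P_=Plan(); 
print(((P_.p-PIV)@VX,(P_.p-PIV)@VY))
L=[]
for a in np.linspace(.25,1.98,14)[1:]:
    k,w=knob(a); L.append((k,down(w+np.pi/2),0))
P_.path(L[:7]); P_.path(L[7:])
E
```

```text
time_s: 2.82
tool_pos: [0.602, -0.1439, 0.0852]
orientation: [[-0.966, 0.258, 0.003], [0.258, 0.966, -0.0], [-0.003, 0.0, -1.0]]
ft_force: [0.2, 0.2, 1.4]
gripper_width: 0.085
gripper_force: 0.0
time_s: 3.32
tool_pos: [0.6009, -0.1442, 0.0842]
orientation: [[-0.966, 0.257, 0.001], [0.257, 0.966, -0.001], [-0.001, -0.001, -1.0]]
ft_force: [-1.1, -1.1, 4.6]
gripper_width: 0.0233
gripper_force: 40.5
(np.float64(0.11032145890272856), np.float64(-0.00744199746892292))
path
   0.01,-0.1,0.008,-0,0,0.043 , 0,
   0.03,-0.195,0.008,-0,0,0.085 , 0,
   0.062,-0.288,0.008,-0,0,0.127 , 0,
   0.106,-0.375,0.008,-0,0,0.17 , 0,
   0.161,-0.455,0.008,-0,0,0.212 , 0,
   0.226,-0.528,0.008,-0,0,0.254 , 0,
   0.3,-0.591,0.008,-0,0,0.297 , 0,
path
   0.006,-0.097,0,0,0,0.042 , 0,
   0.026,-0.193,0,0,0,0.085 , 0,
   0.058,-0.285,0,0,0,0.127 , 0,
   0.101,-0.372,0,0,0,0.169 , 0,
   0.156,-0.453,0,0,0,0.212 , 0,
   0.222,-0.525,0,0,0,0.254 , 0,
```

```bash
python3 -m inch '[0.01,-0.1,0,0,0,0.043,0,0.03,-0.195,0,0,0,0.085,0,0.062,-0.288,0,0,0,0.127,0,0.106,-0.375,0,0,0,0.17,0,0.161,-0.455,0,0,0,0.212,0,0.226,-0.528,0,0,0,0.254,0,0.3,-0.591,0,0,0,0.297,0]'
python3 -m inch '[0.006,-0.097,0,0,0,0.042,0,0.026,-0.193,0,0,0,0.085,0,0.058,-0.285,0,0,0,0.127,0,0.101,-0.372,0,0,0,0.169,0,0.156,-0.453,0,0,0,0.212,0,0.222,-0.525,0,0,0,0.254,0,0.222,-0.525,0,0,0,0.254,0]'
python3 - <<'E'
from h import *
p,R,s=cur(); d=p-PIV; print(np.hypot(*d[:2]), "lever",1.75-(np.arctan2(d[1],d[0])-np.radians(-100.9)))
E
```

```text
time_s: 4.2
tool_pos: [0.5356, -0.2189, 0.0842]
orientation: [[-0.365, 0.931, 0.003], [0.931, 0.365, -0.001], [-0.003, 0.003, -1.0]]
ft_force: [1.5, -0.8, 2.0]
gripper_width: 0.0232
gripper_force: 40.3
time_s: 5.08
tool_pos: [0.4483, -0.2176, 0.0842]
orientation: [[0.411, 0.912, 0.0], [0.912, -0.411, -0.002], [-0.002, 0.001, -1.0]]
ft_force: [-1.4, -5.1, 3.7]
gripper_width: 0.0234
gripper_force: 40.4
0.11144866044792759 lever 1.9825942974451864
```

```bash
python3 -m inch '[0,0,0,0,0,0,1,0,0,0,0,0,0,1,0,0,0,0,0,0,1,0,0,-0.5,0,0,0,1,0,0,-0.95,0,0,0,1,0,0,-0.95,0,0,0,1]'
python3 - <<'E'
from h import *
f=eyes.grab_frame("top"); g=eyes.grab_frame("scene")
c=cv2.resize(f[150:240,264:384],None,fx=3.33,fy=3.33,interpolation=cv2.INTER_CUBIC); e=cv2.resize(g[150:242,256:356],None,fx=4,fy=4,interpolation=cv2.INTER_CUBIC)
h=max(c.shape[0],e.shape[0]); cv2.imwrite("pics/k2.png",np.hstack([cv2.copyMakeBorder(i,0,h-i.shape[0],0,0,0) for i in(c,e)]))
P_=Plan(); C=np.array([.5129,.0084,.066])
R=frame((-VY-Z)/2**.5,VX); t=C-.0117*VY-.0117*Z; pre=t+.1*VY+.1*Z
print(t,pre); P_.go(pre+[0,0,.05],R,1); P_.go(pre,R,1); P_.go(t,R,1)
E
```

```text
time_s: 5.82
tool_pos: [0.4511, -0.2165, 0.2299]
orientation: [[0.407, 0.913, 0.006], [0.913, -0.407, -0.003], [0.0, 0.007, -1.0]]
ft_force: [0.3, -0.4, -0.8]
gripper_width: 0.0857
gripper_force: 0.0
[ 0.51068758 -0.00308892  0.0543    ] [0.52959713 0.09510695 0.1543    ]
2x 0.704,-0.122,0.052,-0.009,-0.083,-0.023 , 1
2x 0.7,-0.069,-0.134,-0.009,-0.083,-0.023 , 1
3x 0.645,-0.013,-0.312,-0.009,-0.083,-0.023 , 1
2x 0.236,-0,0.236,-0,-0,-0 , 1
4x -0,-0,0.943,0,-0,0 , 1
```

View pics/k2.png

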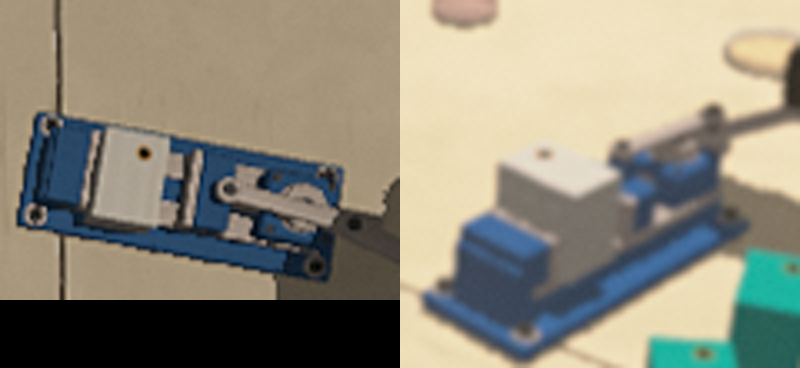

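The picture shows the lever open, the jaw drawn back (left crop x≈190), and the block still standing at the fixed jaw, upright.

```bash
python3 -m inch '[0.704,-0.122,0.052,-0.009,-0.083,-0.023,1,0.704,-0.122,0.052,-0.009,-0.083,-0.023,1,0.704,-0.122,0.052,-0.009,-0.083,-0.023,1]' >/dev/null
python3 -m inch '[0.7,-0.069,-0.134,-0.009,-0.083,-0.023,1,0.7,-0.069,-0.134,-0.009,-0.083,-0.023,1,0.7,-0.069,-0.134,-0.009,-0.083,-0.023,1]' >/dev/null
python3 -m inch '[0.645,-0.013,-0.312,-0.009,-0.083,-0.023,1,0.645,-0.013,-0.312,-0.009,-0.083,-0.023,1,0.645,-0.013,-0.312,-0.009,-0.083,-0.023,1,0.645,-0.013,-0.312,-0.009,-0.083,-0.023,1]'
python3 - <<'E'
from h import *
P_=Plan(); C=np.array([.5129,.0084,.066])
R=frame((-VY-Z)/2**.5,VX); t=C-.0117*VY-.0117*Z; pre=t+.1*VY+.1*Z
P_.go(pre,R,1); P_.go(t,R,1); print(cur()[2]["joint_pos"].round(0))
E
```

```text
time_s: 7.18
tool_pos: [0.5281, 0.0934, 0.2012]
orientation: [[0.133, 0.981, -0.142], [0.693, -0.194, -0.694], [-0.708, -0.006, -0.706]]
ft_force: [0.7, -0.9, -0.7]
gripper_width: 0.0857
gripper_force: 0.0
2x 0.231,0.01,0.212,-0.003,0.001,0 , 1
4x 0,-0,0.943,0,0,-0 , 1
[-18.  36. -19.  96.  39.  89. -63.]
```

```bash
python3 -m inch '[0.231,0.01,0.212,-0.003,0.001,0,1,0.231,0.01,0.212,-0.003,0.001,0,1,0.231,0.01,0.212,-0.003,0.001,0,1]' >/dev/null
python3 -m inch '[0,0,0.3,0,0,0,1,0,0,0.6,0,0,0,1,0,0,0.8,0,0,0,1,0,0,0.943,0,0,0,1,0,0,0.943,0,0,0,1]'
python3 - <<'E'
from h import *
C=np.array([.5129,.0084,.066]); t=C-.0117*VY-.0117*Z; R=frame((-VY-Z)/2**.5,VX)
P_=Plan(); print(P_.rel(t,R).round(3), cur()[2]["joint_pos"].round(0))
c=[cv2.resize(f,None,fx=s,fy=s,interpolation=cv2.INTER_CUBIC) for f,s in((eyes.grab_frame("top")[140:250,240:370],3),(eyes.grab_frame("scene")[110:240,240:340],4))]
h=max(i.shape[0] for i in c); cv2.imwrite("pics/g3.png",np.hstack([cv2.copyMakeBorder(i,0,h-i.shape[0],0,0,0) for i in c]))
E
```

```text
time_s: 8.18
tool_pos: [0.5117, -0.002, 0.0553]
orientation: [[0.135, 0.982, -0.131], [0.696, -0.188, -0.693], [-0.705, 0.002, -0.709]]
ft_force: [1.2, 0.8, 0.0]
gripper_width: 0.0852
gripper_force: 0.0
[-0.001 -0.005  0.011  0.001 -0.001 -0.   ] [-13.  44. -15. 106.  47.  72. -70.]
```

View pics/g3.png

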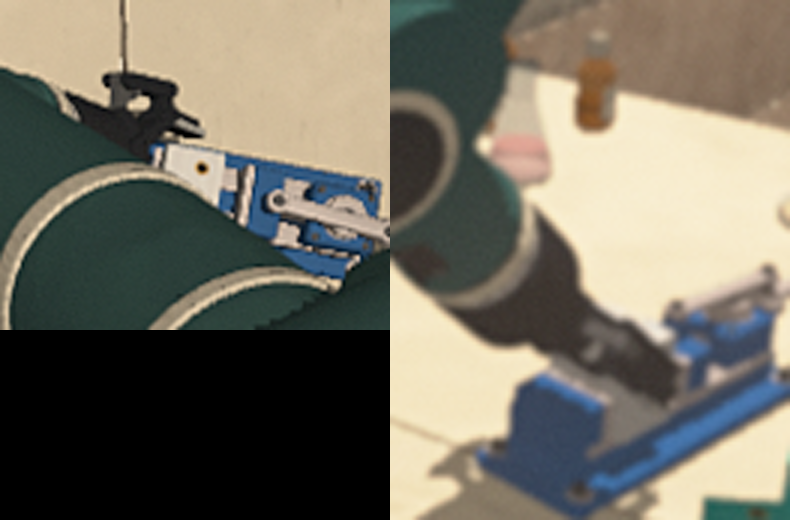

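The fingers straddle the block at ±x, clear of both jaws (scene crop (650,370)). I'll grip it now.

```bash
python3 -m inch '[0,0,0,0,0,0,0,0,0,0,0,0,0,0,0,0,0,0,0,0,0,0,0,0,0,0,0,0,0,0,0,0,0,0,0]' 70
python3 - <<'E'
from h import *
P_=Plan(); C=np.array([.5129,.0084,.066]); d=P_.p-C; Q=Ro.from_rotvec(np.pi/2*VX).as_matrix()
R=P_.R; R1=Q@R; T=np.array([.53,.19,.026]); t=T+Q@d; print("TCP final",t)
P_.go(P_.p+[0,0,.12],R,0); P_.go(t+[0,0,.12],R1,0); P_.go(t+[0,0,.01],R1,0); P_.go(t,R1,0)
E
```

```text
time_s: 8.9
tool_pos: [0.5122, 0.0006, 0.0558]
orientation: [[0.133, 0.983, -0.128], [0.697, -0.185, -0.692], [-0.704, 0.003, -0.71]]
ft_force: [-0.7, 3.5, 5.4]
gripper_width: 0.0614
gripper_force: 76.5
TCP final [0.53268998 0.19987873 0.01825469]
4x -0.563,0.003,-0.568,0,0,0 , 0
5x 0.56,-0.056,-0.38,-0,0.25,0.001 , 0
6x 0.665,-0.058,0.128,-0,0.25,0.001 , 0
3x -0.521,-0.003,0.516,0,0,-0 , 0
2x -0.047,-0,0.047,-0,0,-0 , 0
```

```bash
python3 -m inch '[-0.2,0,-0.2,0,0,0,0,-0.4,0.002,-0.4,0,0,0,0,-0.563,0.003,-0.568,0,0,0,0,-0.563,0.003,-0.568,0,0,0,0]'
python3 -m inch '[0.56,-0.056,-0.38,0,0.25,0.001,0,0.56,-0.056,-0.38,0,0.25,0.001,0,0.56,-0.056,-0.38,0,0.25,0.001,0,0.56,-0.056,-0.38,0,0.25,0.001,0,0.56,-0.056,-0.38,0,0.25,0.001,0]'
python3 -m inch '[0.665,-0.058,0.128,0,0.25,0.001,0,0.665,-0.058,0.128,0,0.25,0.001,0,0.665,-0.058,0.128,0,0.25,0.001,0,0.665,-0.058,0.128,0,0.25,0.001,0,0.665,-0.058,0.128,0,0.25,0.001,0,0.665,-0.058,0.128,0,0.25,0.001,0]'
python3 - <<'E'
from h import *
c=[cv2.resize(f,None,fx=s,fy=s,interpolation=cv2.INTER_CUBIC) for f,s in((eyes.grab_frame("top")[120:270,180:320],2.8),(eyes.grab_frame("scene")[130:280,190:310],3))]
h=max(i.shape[0] for i in c); cv2.imwrite("pics/r4.png",np.hstack([cv2.copyMakeBorder(i,0,h-i.shape[0],0,0,0) for i in c]))
P_=Plan(); R1=frame((VY-Z)/2**.5,VX); t=np.array([.5327,.1999,.0183])
P_.go(t+[0,0,.012],R1,0); P_.go(t,R1,0); print(cur()[2]["joint_pos"].round(0))
E
```

```text
time_s: 9.4
tool_pos: [0.5133, 0.0004, 0.1764]
orientation: [[0.136, 0.983, -0.125], [0.699, -0.185, -0.691], [-0.702, 0.007, -0.712]]
ft_force: [0.1, -0.2, -4.1]
gripper_width: 0.0612
gripper_force: 77.7
time_s: 10.02
tool_pos: [0.5211, 0.0947, 0.1544]
orientation: [[0.195, 0.981, 0.001], [0.981, -0.195, 0.002], [0.002, 0.0, -1.0]]
ft_force: [-0.7, -0.5, -3.9]
gripper_width: 0.0611
gripper_force: 77.6
time_s: 10.78
tool_pos: [0.5319, 0.1992, 0.1362]
orientation: [[0.135, 0.982, 0.134], [0.692, -0.19, 0.697], [0.709, -0.002, -0.705]]
ft_force: [-0.3, 0.7, -3.7]
gripper_width: 0.0614
gripper_force: 77.9
3x -0.511,0.002,0.503,0,-0,0.001 , 0
2x -0.057,-0,0.057,0,0,-0 , 0
[ 45.  47. -61. 118.  -9.  23.  -4.]
```

View pics/r4.png

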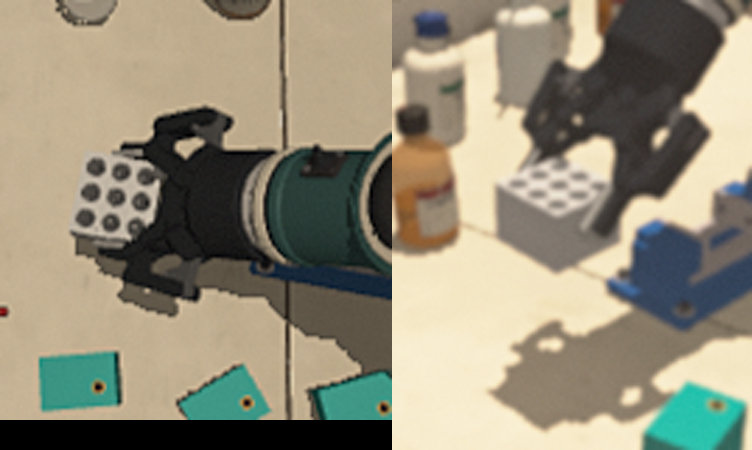

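The nine wells face up and the block is level in the grip. It is clear of everything around it. Now I'll set it down.

```bash
python3 -m inch '[-0.25,0.001,0.25,0,0,0,0,-0.511,0.002,0.503,0,0,0.001,0,-0.511,0.002,0.503,0,0,0.001,0,-0.54,0.002,0.53,0,0,0.001,0,-0.568,0.002,0.56,0,0,0.001,0,-0.568,0.002,0.56,0,0,0.001,0]'
python3 -m inch '[-0.007,0,0.007,0,0,0,0,-0.014,0,0.014,0,0,0,0,-0.014,0,0.014,0,0,0,0]'
```

```text
time_s: 11.62
tool_pos: [0.5338, 0.1978, 0.0186]
orientation: [[0.135, 0.981, 0.139], [0.692, -0.193, 0.695], [0.709, 0.002, -0.705]]
ft_force: [0.4, -0.3, -3.9]
gripper_width: 0.0611
gripper_force: 78.5
time_s: 12.0
tool_pos: [0.5334, 0.198, 0.015]
orientation: [[0.136, 0.981, 0.138], [0.691, -0.194, 0.696], [0.71, 0.0, -0.704]]
ft_force: [-0.2, -2.1, 1.9]
gripper_width: 0.0609
gripper_force: 79.1
```

```bash
python3 -m inch '[0,0,0,0,0,0,1,0,0,0,0,0,0,1,0,0,0,0,0,0,1,0,0,0,0,0,0,1,0,0,-0.4,0,0,0,1,0,0,-0.8,0,0,0,1,0,0,-0.95,0,0,0,1,0,0,-0.95,0,0,0,1]'
python3 - <<'E'
from h import *
P_=Plan(); pre=np.array([.50,.10,.2]); P_.go(pre,down(A),1)
f=eyes.grab_frame("top"); cv2.imwrite("pics/p5.png",f); g=eyes.grab_frame("scene")
c=[cv2.resize(f[160:240,190:280],None,fx=4.4,fy=4.4,interpolation=cv2.INTER_CUBIC),cv2.resize(g[180:270,190:290],None,fx=4,fy=4,interpolation=cv2.INTER_CUBIC)]
h=max(i.shape[0] for i in c); cv2.imwrite("pics/p5c.png",np.hstack([cv2.copyMakeBorder(i,0,h-i.shape[0],0,0,0) for i in c]))
E
```

```text
time_s: 13.0
tool_pos: [0.5145, 0.0972, 0.1155]
orientation: [[0.137, 0.981, 0.141], [0.692, -0.196, 0.695], [0.709, 0.002, -0.706]]
ft_force: [-0.2, 0.3, -1.1]
gripper_width: 0.0856
gripper_force: 0.0
6x 0.399,-0.097,-0.398,0.002,-0.251,-0.002 , 1
```

View pics/p5c.png

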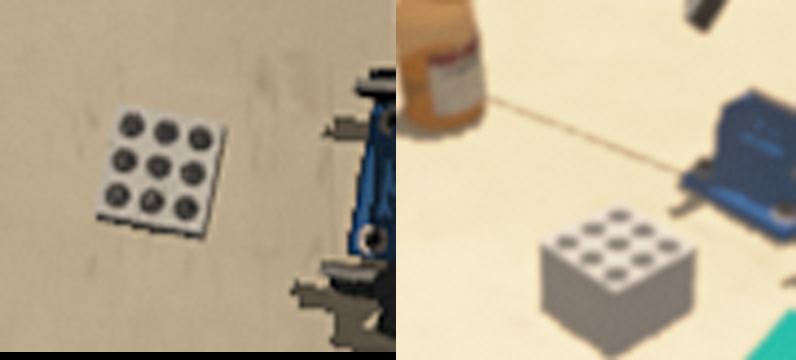

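Run:
```python
from h import *
X=tri((225.5,197.6),(245.1,240.1)); print("tri",X.round(4),"ray top",ray("top",(225.5,197.6),.044).round(4),"scene",ray("scene",(245.1,240.1),.044).round(4))
Q=Ro.from_rotvec(np.pi/2*VX).as_matrix(); d=np.array([.5122,.0006,.0558])-[.5129,.0084,.066]
print("kin",(np.array([.5334,.198,.015])-Q@d).round(4))
# wells by top view: blobs for centre & yaw
f=cv2.imread("pics/p5.png"); k=cv2.resize(f[180:218,210:244],None,fx=10,fy=10,interpolation=cv2.INTER_CUBIC); g=cv2.cvtColor(k,6)
_,b=cv2.threshold(g,100,255,cv2.THRESH_BINARY_INV)
n,l,s,c=cv2.connectedComponentsWithStats(b)
W=[ray("top",(c[i]+.5)/10-.5+[210,180],.044)[:2] for i in range(1,n) if 300<s[i][4]<1400 and abs(s[i][2]-s[i][3])<15]
W=np.array(W); print(len(W),W.mean(0).round(4)); print(s[1:,2:].tolist())
if len(W)==9:
    r=cv2.minAreaRect((W*1000).astype(np.float32)); print(r)
# original block top in the same way
T=lambda c:(np.array(c)+.5)/6-.5+[264,150]
q=[ray("top",T(c),.096) for c in((192,228),(310,245),(280,413),(162,390))]; print("block0 top-ray centre",np.mean(q,0).round(4))
S=lambda c:(np.array(c)+.5)/6-.5+[256,150]
q=[ray("scene",S(c),.096) for c in((145,247),(205,215),(335,258),(265,298))]; print("block0 scene-ray centre",np.mean(q,0).round(4))
```

```text
tri [0.5313 0.1871 0.0444] ray top [0.5307 0.1868 0.044 ] scene [0.5325 0.1869 0.044 ]
kin [0.5307 0.1881 0.0228]
0 nan
[[53, 51, 2060], [53, 50, 2061], [52, 50, 2071], [2, 8, 14], [54, 51, 2137], [4, 8, 25], [54, 50, 2025], [4, 27, 85], [53, 52, 2097], [54, 51, 2145], [4, 18, 54], [55, 53, 2169], [52, 52, 2078], [4, 16, 42], [245, 56, 3243]]
block0 top-ray centre [0.5113 0.0082 0.096 ]
block0 scene-ray centre [0.5119 0.0127 0.096 ]<stdin>:10: RuntimeWarning: Mean of empty slice.
  ret = ret.dtype.type(ret / rcount)
```

```bash
cat >> h.py <<'E'
def wells(f,x0,y0,w,h,z):
    k=cv2.resize(f[y0:y0+h,x0:x0+w],None,fx=10,fy=10,interpolation=cv2.INTER_CUBIC); _,b=cv2.threshold(cv2.cvtColor(k,6),100,255,cv2.THRESH_BINARY_INV)
    n,l,s,c=cv2.connectedComponentsWithStats(b)
    W=np.array([ray("top",(c[i]+.5)/10-.5+[x0,y0],z)[:2] for i in range(1,n) if 1500<s[i][4]<2600 and abs(s[i][2]-s[i][3])<12])
    return W
E
python3 - <<'E'
from h import *
W=wells(cv2.imread("pics/p5.png"),210,180,34,38,.044); print(len(W),W.mean(0).round(4),cv2.minAreaRect((W*1000).astype(np.float32)))
P_=Plan(); R=down(np.radians(-10.8)); t=np.array([.531,.1873,.014])
P_.go(P_.p+[0,0,.07],P_.R,1); P_.go(t+[0,0,.14],R,1); P_.go(t+[0,0,.0],R,1)
E
```

```text
9 [0.5309 0.1864] ((530.900634765625, 186.38922119140625), (38.0695915222168, 39.100364685058594), 78.81147766113281)
3x 0.331,-0,-0.329,0,0,0 , 1
6x 0.277,0.004,0.568,0.001,-0.251,-0.002 , 1
4x 0,0,0.933,-0,0,0 , 1
```

```bash
python3 -m inch '[0.331,0,-0.329,0,0,0,1,0.331,0,-0.329,0,0,0,1,0.331,0,-0.329,0,0,0,1]' >/dev/null
python3 -m inch '[0.277,0.004,0.568,0.001,-0.251,-0.002,1,0.277,0.004,0.568,0.001,-0.251,-0.002,1,0.277,0.004,0.568,0.001,-0.251,-0.002,1,0.277,0.004,0.568,0.001,-0.251,-0.002,1,0.277,0.004,0.568,0.001,-0.251,-0.002,1,0.277,0.004,0.568,0.001,-0.251,-0.002,1]'
python3 - <<'E'
from h import *
P_=Plan(); R=down(np.radians(-10.9)); t=np.array([.531,.187,.014]); P_.go(t,R,1)
E
```

```text
time_s: 14.22
tool_pos: [0.5296, 0.1929, 0.1534]
orientation: [[0.176, 0.984, -0.001], [0.984, -0.176, 0.001], [0.001, -0.002, -1.0]]
ft_force: [0.8, 0.1, -0.2]
gripper_width: 0.0855
gripper_force: 0.0
4x -0.038,0.018,0.929,-0.001,-0,0.004 , 1
```

```bash
python3 -m inch '[0,0,0.5,0,0,0,1,0,0,0.6,0,0,0,1,0,0,0.6,0,0,0,1]'
python3 - <<'E'
from h import *
P_=Plan(); R=down(np.radians(-10.9)); t=np.array([.531,.187,.014]); P_.go(t,R,1)
E
```

```text
time_s: 14.6
tool_pos: [0.5288, 0.1842, 0.0608]
orientation: [[0.188, 0.982, -0.008], [0.982, -0.188, -0.001], [-0.002, -0.008, -1.0]]
ft_force: [-0.0, 0.3, 1.0]
gripper_width: 0.0854
gripper_force: 0.0
2x 0.022,0.013,0.312,-0.002,0.001,0 , 1
```

```bash
python3 -m inch '[0,0,0.2,0,0,0,1,0,0,0.325,0,0,0,1,0,0,0.325,0,0,0,1,0,0,0.325,0,0,0,1,0,0,0.325,0,0,0,1]'
python3 - <<'E'
from h import *
P_=Plan(); R=down(np.radians(-10.9)); t=np.array([.531,.187,.014]); P_.go(t,R,1)
E
```

```text
time_s: 15.22
tool_pos: [0.5321, 0.1871, 0.0167]
orientation: [[0.187, 0.982, 0.001], [0.982, -0.187, 0.001], [0.001, 0.001, -1.0]]
ft_force: [0.3, 0.2, 0.1]
gripper_width: 0.0858
gripper_force: 0.0
2x -0.002,-0.007,0.018,0,-0,0.001 , 1
```

```bash
python3 -m inch '[0,0,0.01,0,0,0,0,0,0,0.01,0,0,0,0,0,0,0.01,0,0,0,0,0,0,0.01,0,0,0,0,0,0,0.01,0,0,0,0]' 70
python3 - <<'E'
from h import *
p,R,s=cur(); print(p.round(4),R.round(3).tolist())
E
python3 -m inch '[0,0,-0.4,0,0,0,0,0,0,-0.8,0,0,0,0,0,0,-0.9,0,0,0,0,0,0,-0.9,0,0,0,0]'
python3 - <<'E'
from h import *
P_=Plan(); R=down(np.radians(-10.9)); t=np.array([.512,-.004,.150]); P_.go(t,R,0,3); P_.go(t-[0,0,.07],R,0)
E
```

```text
time_s: 15.85
tool_pos: [0.5317, 0.187, 0.0149]
orientation: [[0.187, 0.982, 0.0], [0.982, -0.187, 0.0], [0.0, 0.0, -1.0]]
ft_force: [-1.3, -1.8, 6.1]
gripper_width: 0.0607
gripper_force: 78.1
[0.5317 0.187  0.0149] [[0.187, 0.982, 0.0], [0.982, -0.187, 0.0], [0.0, 0.0, -1.0]]
time_s: 16.35
tool_pos: [0.5313, 0.1862, 0.1491]
orientation: [[0.187, 0.982, -0.0], [0.982, -0.187, -0.0], [-0.0, -0.0, -1.0]]
ft_force: [-0.2, -0.3, -4.3]
gripper_width: 0.0606
gripper_force: 80.1
2x -0.635,0.055,-0.003,-0,0,0 , 0
5x -0.635,0.056,-0.003,-0,0,0 , 0
3x 0,-0,0.467,0,-0,0 , 0
```

```bash
python3 -m inch '[-0.635,0.055,-0.003,0,0,0,0,-0.635,0.055,-0.003,0,0,0,0,-0.635,0.055,-0.003,0,0,0,0]' >/dev/null
python3 -m inch '[-0.635,0.056,-0.003,0,0,0,0,-0.635,0.056,-0.003,0,0,0,0,-0.635,0.056,0.15,0,0,0,0,-0.635,0.056,0.3,0,0,0,0,-0.635,0.056,0.3,0,0,0,0,-0.635,0.056,0.3,0,0,0,0]'
python3 - <<'E'
from h import *
p,R,s=cur(); print((p-V0)@VX,(p-V0)@VY)
c=[cv2.resize(f,None,fx=s,fy=s,interpolation=cv2.INTER_CUBIC) for f,s in((eyes.grab_frame("top")[170:240,264:364],4),(eyes.grab_frame("scene")[150:240,260:360],4))]
h=max(i.shape[0] for i in c); cv2.imwrite("pics/i6.png",np.hstack([cv2.copyMakeBorder(i,0,h-i.shape[0],0,0,0) for i in c]))
E
```

```text
time_s: 17.48
tool_pos: [0.5121, -0.0026, 0.1042]
orientation: [[0.186, 0.983, -0.001], [0.983, -0.186, 0.001], [0.001, -0.002, -1.0]]
ft_force: [0.7, 0.2, -2.7]
gripper_width: 0.0606
gripper_force: 79.6
-0.0015626941811753194 -0.0019208421059758824
```

View pics/i6.png

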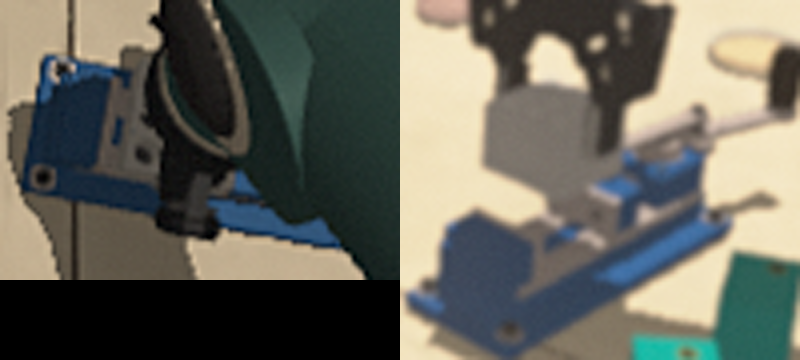

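The block hangs over the gap between the jaws, level. I'll correct by 1.4 mm and go down gently.

```bash
python3 -m inch '[-0.009,0,0,0,0,0,0,-0.009,0,0.1,0,0,0,0,-0.009,0,0.18,0,0,0,0,-0.009,0,0.18,0,0,0,0]'
python3 -m inch '[0,0,0.03,0,0,0,0,0,0,0.06,0,0,0,0,0,0,0.09,0,0,0,0,0,0,0.12,0,0,0,0,0,0,0.12,0,0,0,0]'
```

```text
time_s: 18.08
tool_pos: [0.5107, -0.0049, 0.076]
orientation: [[0.187, 0.982, -0.004], [0.982, -0.187, 0.0], [-0.0, -0.004, -1.0]]
ft_force: [0.0, 0.8, -3.4]
gripper_width: 0.0609
gripper_force: 79.7
time_s: 18.7
tool_pos: [0.5117, -0.0048, 0.0592]
orientation: [[0.187, 0.982, -0.001], [0.982, -0.187, 0.0], [0.0, -0.001, -1.0]]
ft_force: [-1.0, -0.3, -3.6]
gripper_width: 0.0607
gripper_force: 79.7
```

```bash
python3 -m inch '[0,0,0.02,0,0,0,0,0,0,0.04,0,0,0,0,0,0,0.05,0,0,0,0,0,0,0.05,0,0,0,0]'
python3 -m inch '[0,0,0.005,0,0,0,0,0,0,0.01,0,0,0,0,0,0,0.01,0,0,0,0]'
```

```text
time_s: 19.2
tool_pos: [0.5119, -0.0048, 0.052]
orientation: [[0.187, 0.982, -0.001], [0.982, -0.187, 0.0], [0.0, -0.001, -1.0]]
ft_force: [0.7, 0.5, -3.4]
gripper_width: 0.0607
gripper_force: 79.7
time_s: 19.58
tool_pos: [0.512, -0.0048, 0.0509]
orientation: [[0.187, 0.982, -0.0], [0.982, -0.187, 0.0], [0.0, -0.0, -1.0]]
ft_force: [-1.3, -0.3, 1.0]
gripper_width: 0.0607
gripper_force: 80.3
```

```bash
python3 -m inch '[0,0,0,0,0,0,1,0,0,0,0,0,0,1,0,0,0,0,0,0,1,0,0,0,0,0,0,1,0,0,-0.4,0,0,0,1,0,0,-0.8,0,0,0,1,0,0,-0.95,0,0,0,1,0,0,-0.95,0,0,0,1]'
python3 - <<'E'
from h import *
P_=Plan(); k=np.array([.449,-.217,.084]); R=down(np.radians(-23.6)); P_.go(k+[0,0,.11],R,1,2); P_.go(k,R,1,2)
E
```

```text
time_s: 20.58
tool_pos: [0.5132, -0.005, 0.195]
orientation: [[0.187, 0.982, 0.004], [0.982, -0.187, -0.0], [0.0, 0.004, -1.0]]
ft_force: [-0.2, 0.2, -0.2]
gripper_width: 0.0852
gripper_force: 0.0
2x -0.734,-0.078,0.003,0.001,-0,0.036 , 1
4x -0.738,0.004,0.003,0.001,-0,0.036 , 1
4x 0,0,0.733,0,0,-0 , 1
```

```bash
python3 -m inch '[-0.734,-0.078,0.003,0.001,0,0.036,1,-0.734,-0.078,0.003,0.001,0,0.036,1,-0.734,-0.078,0.003,0.001,0,0.036,1]' >/dev/null
python3 -m inch '[-0.738,0.004,0.003,0,0,0.036,1,-0.738,0.004,0.003,0,0,0.036,1,-0.738,0.004,0.003,0,0,0.036,1,-0.738,0.004,0.003,0,0,0.036,1,-0.738,0.004,0.003,0,0,0.036,1]'
python3 - <<'E'
from h import *
f=eyes.grab_frame("top"); cv2.imwrite("pics/w7.png",f); u=proj("top",V0+[0,0,.08]).astype(int)
W=wells(f,u[0]-20,u[1]-22,40,44,.08)
print(len(W)); 
if len(W): d=np.c_[W,W[:,0]*0].mean(0)-V0; print("well face x,y in vice",d@VX,d@VY,cv2.minAreaRect((W*1000).astype(np.float32)))
P_=Plan(); P_.go(np.array([.449,-.217,.084]),down(np.radians(-23.6)),1,2)
E
```

```text
time_s: 21.58
tool_pos: [0.4482, -0.2148, 0.1918]
orientation: [[0.399, 0.917, -0.004], [0.917, -0.399, 0.002], [0.0, -0.004, -1.0]]
ft_force: [0.2, -0.5, -0.7]
gripper_width: 0.0854
gripper_force: 0.0
9
well face x,y in vice -0.0014587763876577884 -0.004392297144153958 ((511.7672424316406, -5.027833938598633), (38.066925048828125, 38.957454681396484), 78.84595489501953)
4x -0.01,0.013,0.719,-0.001,-0,0 , 1
```

```bash
python3 -m inch '[0,0.007,0.4,0,0,0,1,0,0.007,0.72,0,0,0,1,0,0.007,0.72,0,0,0,1,0,0.007,0.72,0,0,0,1,0,0.007,0.72,0,0,0,1]'
python3 -m inch '[0,0,0,0,0,0,0,0,0,0,0,0,0,0,0,0,0,0,0,0,0,0,0,0,0,0,0,0,0,0,0,0,0,0,0]' 40
python3 - <<'E'
from h import *
P_=Plan(); d=P_.p-PIV; a0=1.75-(np.arctan2(d[1],d[0])-np.radians(-100.9)); print("a",a0,np.hypot(*d[:2]))
L=[]
for a in np.linspace(a0,.93,9)[1:]:
    k,w=knob(a,P_.p[2]); L.append((k,down(w+np.pi/2),0))
P_.path(L)
E
```

```text
time_s: 22.25
tool_pos: [0.4499, -0.2175, 0.0863]
orientation: [[0.402, 0.916, 0.0], [0.916, -0.402, -0.001], [-0.001, 0.0, -1.0]]
ft_force: [0.8, 0.2, 1.0]
gripper_width: 0.0852
gripper_force: 0.0
time_s: 22.88
tool_pos: [0.4483, -0.2172, 0.0844]
orientation: [[0.402, 0.916, -0.004], [0.916, -0.402, 0.001], [-0.001, -0.004, -1.0]]
ft_force: [-1.5, 0.9, 5.0]
gripper_width: 0.0236
gripper_force: 40.7
a 1.9840710172127176 0.11104987147071005
path
   0.012,0.096,-0,-0.001,0,-0.039 , 0,
   0.03,0.191,-0.001,-0.001,0,-0.081 , 0,
   0.061,0.283,-0.001,-0.001,0,-0.123 , 0,
   0.103,0.37,-0.001,-0.001,-0,-0.164 , 0,
   0.156,0.451,-0.002,-0.001,-0,-0.206 , 0,
   0.219,0.524,-0.002,-0.001,-0,-0.248 , 0,
   0.291,0.588,-0.002,-0.001,-0,-0.29 , 0,
   0.371,0.641,-0.003,-0.001,-0,-0.332 , 0,
```

```bash
python3 -m inch '[0.012,0.096,0,0,0,-0.039,0,0.03,0.191,0,0,0,-0.081,0,0.061,0.283,0,0,0,-0.123,0,0.103,0.37,0,0,0,-0.164,0,0.156,0.451,0,0,0,-0.206,0,0.219,0.524,0,0,0,-0.248,0,0.291,0.588,0,0,0,-0.29,0,0.371,0.641,0,0,0,-0.332,0]'
python3 -m inch '[0,0,0,0,0,0,0,0,0,0,0,0,0,0]'
python3 - <<'E'
from h import *
p,R,s=cur(); d=p-PIV; print("a",1.75-(np.arctan2(d[1],d[0])-np.radians(-100.9)),np.hypot(*d[:2]))
E
python3 -m inch '[0,0,0,0,0,0,1,0,0,0,0,0,0,1,0,0,0,0,0,0,1,0,0,0,0,0,0,1,0,0,-0.4,0,0,0,1,0,0,-0.8,0,0,0,1,0,0,-0.8,0,0,0,1]'
python3 - <<'E'
from h import *
P_=Plan(); P_.go(np.array([.44,-.3,.22]),P_.R,1)
E
```

```text
time_s: 23.88
tool_pos: [0.5596, -0.2048, 0.0845]
orientation: [[-0.593, 0.805, -0.003], [0.805, 0.593, 0.0], [0.002, -0.002, -1.0]]
ft_force: [-1.9, 0.9, 6.5]
gripper_width: 0.0234
gripper_force: 40.8
time_s: 24.12
tool_pos: [0.5598, -0.2043, 0.0845]
orientation: [[-0.588, 0.809, -0.001], [0.809, 0.588, 0.001], [0.002, -0.0, -1.0]]
ft_force: [1.3, 1.2, 5.8]
gripper_width: 0.0239
gripper_force: 40.7
a 0.9193471350910187 0.11010493217102361
time_s: 25.0
tool_pos: [0.5622, -0.2053, 0.2089]
orientation: [[-0.588, 0.809, 0.005], [0.809, 0.588, -0.003], [-0.005, 0.003, -1.0]]
ft_force: [0.7, 0.3, -0.4]
gripper_width: 0.0855
gripper_force: 0.0
2x -0.016,-0.515,-0.038,0,0,0 , 1
3x -0.016,-0.515,-0.038,0,0,0 , 1
```

```bash
python3 -m inch '[-0.016,-0.95,-0.04,0,0,0,1,-0.016,-0.95,-0.04,0,0,0,1,-0.016,-0.95,-0.04,0,0,0,1,-0.016,-0.95,-0.04,0,0,0,1,-0.016,-0.95,-0.04,0,0,0,1]'
python3 - <<'E'
from h import *
f=eyes.grab_frame("top"); g=eyes.grab_frame("scene"); u=proj("top",V0+[0,0,.08]).astype(int)
W=wells(f,u[0]-20,u[1]-22,40,44,.08); print(len(W))
if len(W): d=np.c_[W,W[:,0]*0].mean(0)-V0; print("well face x,y in vice",d@VX,d@VY,cv2.minAreaRect((W*1000).astype(np.float32)))
c=[cv2.resize(f[120:250,264:384],None,fx=3.33,fy=3.33,interpolation=cv2.INTER_CUBIC),cv2.resize(g[130:242,256:356],None,fx=4,fy=4,interpolation=cv2.INTER_CUBIC)]
h=max(i.shape[0] for i in c); cv2.imwrite("pics/e8.png",np.hstack([cv2.copyMakeBorder(i,0,h-i.shape[0],0,0,0) for i in c]))
E
```

```text
time_s: 25.62
tool_pos: [0.4468, -0.2892, 0.21]
orientation: [[-0.59, 0.807, -0.003], [0.807, 0.59, 0.002], [0.003, -0.001, -1.0]]
ft_force: [0.2, -0.4, 0.1]
gripper_width: 0.0856
gripper_force: 0.0
9
well face x,y in vice -0.0015629063756660156 0.00029678198923459027 ((512.4436645507812, -0.43613433837890625), (38.14067459106445, 39.21538543701172), 79.34375)
```

View pics/e8.png

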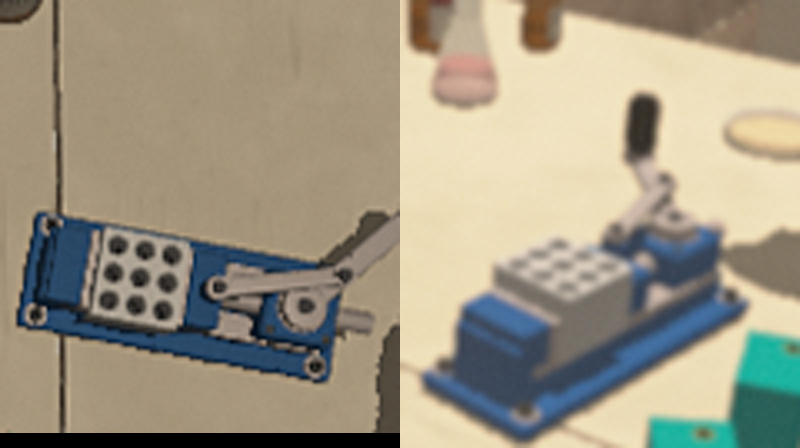

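The block is clamped flat with its wells up, against the fixed jaw (y offset 0.3 mm). The lever is back at about 0.88 rad and the robot is clear.

```bash
python3 -c "
from station import bot
print(bot.close_job())"
```

```text
the job is handed in; nothing more can be done
None
```

The job is handed in, with no verdict shown: the last pictures show the block clamped wells-up, about 1.6 mm off the middle along the jaws and 0.3 mm across, and the lever back at about 0.9 rad. The clamping force could not be read, and I did not re-measure the brush, beaker and brown bottle, which the arm kept clear of.

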